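# Light the inspection lamp and hold the ring stick up for inspection

### The job

First start the inspection lamp: twist the spring-return switch on the grey box clockwise (seen from above) all the way to its stop, pause there a moment, and let go so that it springs back. Then draw the ring stick (the tool with the ring on it) out of the slanted rack, turn it level and hold it still with the ring about 20 cm above the middle of the inspection pad. The job finishes while the robot is still holding it there, touching nothing else; leave the other tool in the rack and the dish, jar and block where they are.

Things in the scene. Friction and masses are not known exactly. Their poses are not given: they have to be found in the camera images.
- switch (a joint): angle of the lamp switch: 0 at rest, grows clockwise seen from above to the stop at 1.2 rad. A weak spring (about 0.08 N m at the stop) turns it back to 0 when let go.
- switch_grip (a point): on the vertical axis of the switch knob, 85 mm above the table. The grip is an upright black bar, 44 mm long along this point's x, 14 mm wide along y, top at 94 mm; its free sides reach down to 62 mm, to a foot disc of 48 mm diameter. The point turns with the knob; z up.
- switchbox: grey box that carries the knob in the middle of its top, fixed to the table, 110 mm (x) by 85 mm (y) by 50 mm high; left or right of the pad. Origin under its centre, z up.
- rack: wooden rack fixed to the table left or right of the pad, origin on the table, z up, -x side roughly to the robot; foot 150 mm wide (y). Two square sockets, 18.5 mm wide, 80 mm deep, walls 6 mm, rise at 45 degrees towards -x, at y +45 and -45 mm: floor centres at x 45, z 35 mm, mouth centres at x -12, z 92 mm. Either tool may be in either.
- ringstick: ring stick, 215 mm long, 0.2 kg, loose in one rack socket (lowest 80 mm), drawn out along its axis. Origin: centre of its tip's end face, z along its axis to the handle's end (at first up and towards the robot at 45 degrees). Steel shank 16 mm diameter, fixed brass ring 23 mm diameter at 102 to 108 mm, round pale wooden handle 24 mm diameter from 125 to 215 mm.
- ringstick_ring (a point): centre of the ring, on the stick's axis 105 mm from its tip; z along the stick towards the handle's end.
- ringstick_grip (a point): on the axis in the middle of the round handle, 168 mm from the tip, about 155 mm above the table at the start; z along the stick towards the handle's end.
- pusher: the other tool, not to be taken: same 16 mm steel shank, 125 mm long, with a wooden ball head of 38 mm diameter centred 140 mm from the tip, no ring; stands in the other socket. Origin at its tip, z towards the ball.
- station: inspection pad fixed to the table between rack and switch: plate 170 mm (x) by 140 mm (y) with a black pad on it, 10 mm high in all. On its far (+x) side a lamp bar 150 mm wide (y), at x 67 to 89 mm, its top 80 mm above the table. Origin under the plate's centre, z up.
- pad_mid (a point): middle of the pad's top face, 10 mm above the table.
- dish: bystander: small open steel dish, 70 mm across, 22 mm high, between robot and pad; origin under its centre.
- jar: bystander: small amber glass jar, 52 mm diameter, 55 mm high, beyond the pad; origin under its centre.
- pitch_block: bystander: dark wooden block 70 by 50 by 30 mm, beyond the pad; origin under its centre.
There are look-alikes about, which are no part of the job. What is shaped like the ringstick but pink is not meant.

How it is judged:
By the outcome, as a careful person would: the job done as asked, in the order asked, and still so for the second after the job is handed in, while the arm keeps its last pose, push and grip.
It also fails if it takes over 58 s, if anything falls off the work surface, if the arm or the gripper's body presses on something with over 40 N, if the wrist force passes 120 N, or if a joint passes its speed limit or range.

### The arm

A 6-joint arm with a two-finger parallel gripper is mounted at the origin on the work surface. World frame = base frame: x ahead of the robot, y to its left, z up, the work surface at z = 0. Lengths are in mm, angles in rad, forces in N, time in s.
With the tool pointing down it reaches from about 275 to 825 mm from the base axis. Payload 4.9 kg.
Tool frame: the origin (TCP) lies at the very end of the fingers, on their centre line; the grasp point (between the pads) lies 19 mm behind it; z points along the fingers, y is the line along which they close (so a half turn about z gives the same grasp; the last joint's range is limited). The gripper opens to 85 mm and grips with 20 to 120 N. Pads are 22 mm wide; open, the fingers measure 114 mm over their backs; the gripper's body (76 mm by 85 mm) begins 54 mm behind the grasp point. The pads swing forward as they close: fully open they stand 13 mm farther back than shut.
Start: joints at [1.001, 0.326, -0.193, 1.052, 0, 1.437], TCP at [232.172, 498.613, 231.281] pointing down, gripper open.
Joint ranges: [-2.65, 2.65], [-0.97, 1.79], [-1.3, 1.35], [-1.93, 2.1], [-1.47, 1.37], [-3.14, 3.14]. Speed limits (rad/s): [2.57, 2.57, 3.14, 3.14, 3.14, 3.14].

### API

Orientations are given as [roll, pitch, yaw] about the fixed x, y, z axes, in that order (R = Rz(yaw) Ry(pitch) Rx(roll)).
In Python, from bench import bot, solve_ik, imaging gives the robot as it stands. Calls block until the motion is done:
- bot.move_ptp(position, orientation): joint-space move of the TCP to a pose.
- bot.movel(position, rot=None, max_speed=150, threshold=None): straight line of the TCP; rot=None keeps the orientation; max_speed is the mean speed in mm/s. With threshold (N) it stops when the force on the tool has changed by that much, and returns True; else False.
- bot.move_j(angles): joint-space move.
- bot.grip(opening, effort=None): opening from 0.0 (shut) to 1.0 (fully open); effort is the grip in N (None keeps the last); returns when the fingers have stopped.
- bot.dwell(seconds).
- solve_ik(position, orientation): joint angles nearest the present ones, or None.
- bot.get_state(): the state.
- imaging.capture(name): name is "side" or "top" or "wrist"; returns the picture (400x640x3 uint8, blue, green, red); there is no depth.
- imaging.camera_model(name): a dict with "K" (3x3 intrinsics, pixels), "position" and "rotation" of the camera in the world. Camera axes: x right, y up, looking along -z (the intrinsics and any distortion apply to the point x, -y, -z); pixel columns grow to the right and rows downward; lengths in mm; the calibration is good to about 2 mm. A picture is of the moment at which its call begins: read the wrist's pose just before it. camera_model takes no time and is no camera call; for the wrist camera it gives the pose at the moment of the call.
A pose or a line that the arm cannot do raises bot.IKError and nothing moves.
- bot.sign_off(): hands the job in; it is judged then, once.
The state is a dict: "t": time; "qpos": joint angles; "joint_velocities": joint speeds; "effort": joint torques, N m; "tcp_pos": TCP position; "orientation": TCP orientation; "contact_force": force on the tool from outside, world axes, zero at the start; "wrist_torque": the same for the moment, N m; "opening": opening from 0.0 (shut) to 1.0 (fully open); "gripper_force": force on a finger pad.
Only numpy, scipy, OpenCV 4.12 (cv2) and the standard library are available. Lean on these libraries where they do the work, as an engineer would, in place of code of your own. Each camera call takes 0.05 s, during which the arm holds its last target. There are 200 camera calls.

## Working session

There is one attempt and no reset: what is moved stays moved. The work goes in short steps, each a Python script; the robot and the scene stay as the last script left them, time stands still between calls to the robot, and variables do not carry over. Pictures are saved under pics/ and viewed, at most 10 in all, crops included, and the job is handed in when it is done.

```bash
ls; mkdir -p pics; python3 - <<'E'
from bench import bot, solve_ik, imaging
import cv2,numpy as np
for n in ("side","top","wrist"):
    m=imaging.camera_model(n); im=imaging.capture(n); cv2.imwrite(f"pics/{n}0.png",im)
    print(n,{k:(np.round(v,4).tolist() if not isinstance(v,str) else v) for k,v in m.items()})
s=bot.get_state(); print(s)
E
```

```text
pics
side {'K': [[493.1852, 0.0, 326.0962], [0.0, 493.1852, 188.6042], [0.0, 0.0, 1.0]], 'position': [-213.6869, -740.3401, 741.598], 'rotation': [1.0194, -0.0098, -0.8009]}
top {'K': [[459.8984, 0.0, 315.9903], [0.0, 459.8984, 195.6884], [0.0, 0.0, 1.0]], 'position': [325.041, -49.9933, 1355.6974], 'rotation': [0.1664, -0.0218, -1.5466]}
wrist {'K': [[322.3837, 0.0, 319.0159], [0.0, 322.3837, 201.1072], [0.0, 0.0, 1.0]], 'position': [157.6924, 532.8703, 372.9318], 'rotation': [-0.3264, 0.0019, 1.1335]}
{'t': 0.15, 'qpos': array([ 1.00082542e+00,  3.26769647e-01, -1.93346028e-01,  1.05202476e+00,
        1.05364467e-05,  1.43664613e+00]), 'joint_velocities': array([ 0.00021093, -0.00121519,  0.00265438,  0.00029032, -0.00053371,
        0.00044407]), 'effort': array([ 1.56536560e-03, -4.43703747e+01,  2.62664312e+01,  1.04368464e-02,
       -5.93166988e-05, -2.06737582e-06]), 'tcp_pos': array([231.90338404, 498.22602059, 230.68699623]), 'orientation': array([-3.14026203e+00, -1.90213393e-04,  2.70577181e+00]), 'contact_force': array([ 0.12312137, -0.33201554,  0.50239128]), 'wrist_torque': array([-0.01540329, -0.01085947,  0.01424736]), 'gripper_force': 0.0, 'opening': 1.004438616336638}
```

View pics/top0.png

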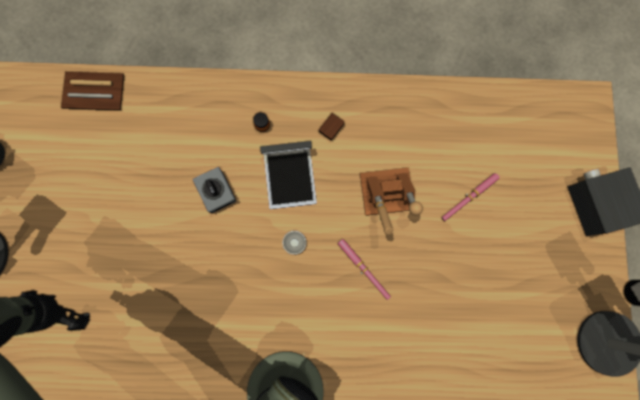

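View pics/side0.png

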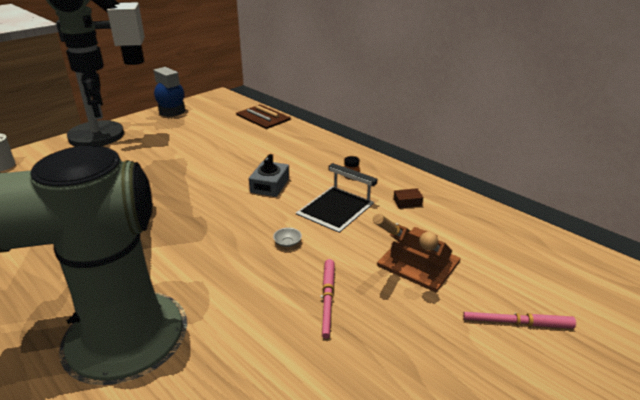

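Top view: switch box at about (213,190), pad at (291,177), rack at (387,190), dish at (295,243). The jar is at (261,122) and the block at (331,126).

Candidates for the ring stick:
- **(381,210):** in the left rack socket, with a pale cylindrical handle. This fits the description.
- **(415,208):** ball head in the right socket, so this is the pusher.
- **(364,268) and (470,197):** pink look-alikes lying on the table.

I'll take coarse positions next, then closer wrist views.

```bash
cat > h.py <<'E'
from bench import bot, solve_ik, imaging
import cv2, numpy as np
from scipy.spatial.transform import Rotation as R
from scipy.optimize import least_squares
def P(m,p):
    K=np.array(m["K"]); p=np.atleast_2d(p)
    c=(p-m["position"])@R.from_euler("xyz",m["rotation"]).as_matrix()*[1,-1,-1]
    u=c@K.T; return u[:,:2]/u[:,2:]
def ray(m,uv,z):
    K=np.array(m["K"]); d=np.linalg.inv(K)@[uv[0],uv[1],1]*[1,-1,-1]
    d=R.from_euler("xyz",m["rotation"]).apply(d); o=np.array(m["position"])
    return o+d*(z-o[2])/d[2]
E
python3 - <<'E'
from h import *
m=imaging.camera_model("top"); print(m.keys())
s=imaging.camera_model("side")
print(P(m,bot.get_state()["tcp_pos"]))
for n,uv,z in [("switch",(212,187),94),("box",(214,190),50),("pad",(291,179),10),("rackfoot",(387,191),5),("handle end",(390,234),190),("ball",(415,208),134),("dish",(295,243),10),("jar",(262,122),30),("blk",(331,127),30)]:
    p=ray(m,uv,z); print(n,p.round(0),P(s,p).round(0))
E
```

```text
dict_keys(['K', 'position', 'rotation'])
[[ 72.19541833 307.27913002]]
switch [554. 217.  94.] [[269. 157.]]
box [553. 220.  50.] [[269. 171.]]
pad [600.   2.  10.] [[336. 206.]]
rackfoot [ 573. -286.    5.] [[419. 261.]]
handle end [ 428. -261.  190.] [[376. 217.]]
ball [ 505. -339.  134.] [[428. 239.]]
dish [410. -16.  10.] [[288. 240.]]
jar [768.  94.  30.] [[352. 166.]]
blk [ 759. -114.   30.] [[407. 194.]]
```

```bash
python3 - <<'E'
from h import *
import json
bot.move_ptp([545,217,215],[np.pi,0,2.7]); s=bot.get_state()
m=imaging.camera_model("wrist"); im=imaging.capture("wrist"); cv2.imwrite("pics/w1.png",im)
json.dump({k:np.array(v).tolist() for k,v in m.items()},open("w1.json","w"))
print(s["t"],s["tcp_pos"],s["qpos"],P(m,[[554,217,94]]))
q=R.from_euler("xyz",[np.pi,0,0])
E
```

```text
1.7 [544.45732815 217.93854244 215.0768691 ] [ 2.54701042e-01  4.04237664e-01 -1.19513915e-01  1.04714477e+00
  4.22282665e-04  6.94915987e-01] [[323.05363745 203.08492756]]
```

View pics/w1.png

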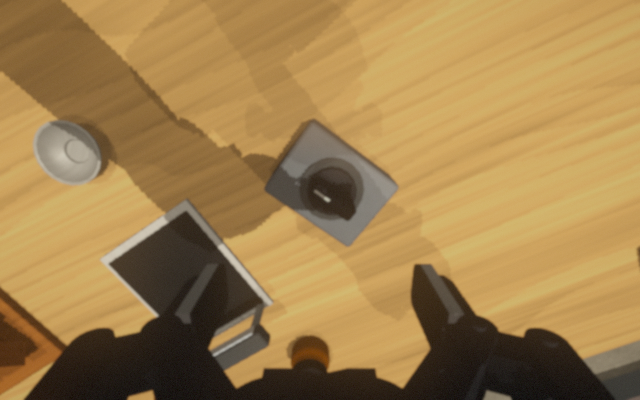

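The wrist view shows the grey box at (330,183), the knob's foot disc at (330,190) and a black bar with a white mark at about (322,196). The dish is at (70,152) and the pad at (190,260). I'll enlarge the knob with the contrast raised.

```bash
python3 - <<'E'
import cv2,numpy as np
im=cv2.imread("pics/w1.png")[150:240,280:380]
im=(255*(im/255.)**0.45).astype(np.uint8)
cv2.imwrite("pics/w1c.png",cv2.resize(im,None,fx=6,fy=6,interpolation=cv2.INTER_CUBIC))
E
```

```text
(no output)
```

View pics/w1c.png

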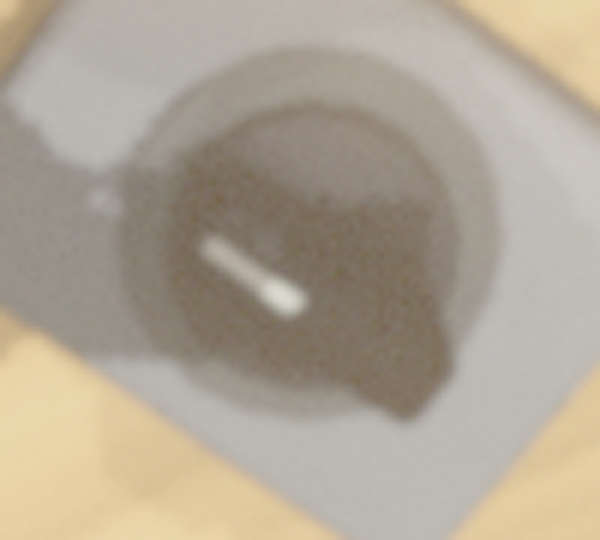

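```bash
python3 - <<'E'
from h import *
import json
m=json.load(open("w1.json"))
c=[ray(m,u,50) for u in [(313,121),(397,186),(349,245),(265,187)]]
print("corners",np.round(c),"ctr",np.mean(c,0))
for i in range(4):
    d=c[(i+1)%4]-c[i]; print(np.hypot(*d[:2]),np.arctan2(d[1],d[0]))
b=[ray(m,(280+u/6,150+v/6),94) for u,v in [(203,238),(300,308),(405,420),(453,370)]]
print(np.round(b,1)); d=b[1]-b[0]; print("bar",np.arctan2(d[1],d[0]))
e=(b[2]+b[3])/2; print(e)
for z,uv in ((53,(310,230)),(56,(315,245))): print("disc",ray(m,(280+uv[0]/6,150+uv[1]/6),z))
E
```

```text
corners [[491. 237.  50.]
 [583. 285.  50.]
 [622. 216.  50.]
 [528. 166.  50.]] ctr [556.03781375 225.92691191  50.        ]
103.93100801507784 0.48117207130525796
79.18167080800272 -1.0559779241379497
106.38646848003715 -2.6540944698864974
79.81014065740791 2.054603885698004
[[539.7 215.   94. ]
 [555.1 223.1  94. ]
 [577.5 229.8  94. ]
 [573.3 239.2  94. ]]
bar 0.4819778225723716
[575.36496912 234.50319888  94.        ]
disc [556.74002466 225.60333719  53.        ]
disc [558.54910346 225.54824634  56.        ]
```

```bash
python3 - <<'E'
from h import *
c=[556.3,225,0]; y0=0.48+np.pi
def st(l):
    s=bot.get_state(); print(l,round(s["t"],2),s["tcp_pos"].round(1),s["orientation"].round(3),"F",s["contact_force"].round(1),"T",s["wrist_torque"].round(3),s["gripper_force"],round(s["opening"],3),s["qpos"].round(2))
bot.move_ptp([c[0],c[1],150],[np.pi,0,y0])
bot.movel([c[0],c[1],68],max_speed=100); st("down")
bot.grip(0,30); st("grip")
for a in (.4,.8,1.2,1.32):
    bot.movel([c[0],c[1],68],[np.pi,0,y0-a]); st(a)
bot.dwell(.7); st("hold")
E
```

```text
down 3.59 [556.9 225.1  68.6] [-3.141e+00  1.000e-03 -2.662e+00] F [-0.  -0.4 -0.1] T [-0.032 -0.047  0.022] 0.0 0.999 [ 0.26  0.57 -0.26  0.74  0.   -0.22]
grip 4.24 [556.5 224.8  68.2] [-3.141  0.    -2.662] F [-0.5 -1.7  2.1] T [-0.265  0.012 -0.042] 33.38408589363098 0.156 [ 0.26  0.57 -0.26  0.74 -0.   -0.22]
0.4 4.79 [556.4 225.1  68.2] [ 3.141  0.    -3.06 ] F [-0.3 -0.5  3.3] T [-0.055  0.109 -0.003] 33.50976884365082 0.158 [ 0.26  0.57 -0.26  0.74  0.    0.18]
0.8 5.34 [556.4 225.4  68.2] [3.141 0.    2.824] F [-1.6  1.1  3.7] T [0.212 0.224 0.064] 33.63223314285278 0.153 [ 0.26  0.57 -0.26  0.74  0.    0.58]
1.2 5.89 [556.6 225.7  68.2] [ 3.14  -0.     2.425] F [0.3 3.3 3.4] T [ 0.649 -0.014  0.395] 34.90256130695343 0.159 [ 0.26  0.57 -0.26  0.74  0.    0.98]
1.32 6.16 [556.6 225.7  68.4] [3.14  0.    2.311] F [0.7 1.9 4.3] T [0.429 0.024 2.904] 98.12884211540222 0.156 [ 0.26  0.57 -0.26  0.74  0.    1.09]
hold 6.86 [556.6 225.7  68.4] [3.141 0.    2.311] F [0.5 2.4 5.4] T [ 0.472 -0.012  2.823] 98.09150274842978 0.16 [ 0.26  0.57 -0.26  0.74  0.    1.09]
```

```bash
python3 - <<'E'
from h import *
import json
bot.grip(1.0)
bot.dwell(.3)
bot.movel([556.6,225.7,215],max_speed=250); imA=imaging.capture("wrist"); mA=imaging.camera_model("wrist")
p=P(mA,[[556.5,225,80]])[0].astype(int); a=imA[p[1]-45:p[1]+45,p[0]-50:p[0]+50]
a=cv2.resize((255*(a/255.)**.45).astype(np.uint8),None,fx=4,fy=4)
bot.move_ptp([490,-280,330],[np.pi,0,np.pi]); bot.dwell(.2)
m=imaging.camera_model("wrist"); im=imaging.capture("wrist"); cv2.imwrite("pics/w2.png",im)
json.dump({k:np.array(v).tolist() for k,v in m.items()},open("w2.json","w"))
cv2.imwrite("pics/w2b.png",np.hstack([cv2.copyMakeBorder(a,0,40,0,0,0),im]) if False else a)
big=np.zeros((560,800,3),np.uint8); big[:360,:400]=a; big[160:560,400:800]=im[:,120:520]; cv2.imwrite("pics/ab.png",big)
s=bot.get_state(); print(s["t"],s["tcp_pos"],s["qpos"],p)
for n,x in (("axis y+",[[-12,45,92],[45,45,35]]),): print(P(m,np.array(x)+[573,-286,0]))
E
```

```text
10.7833 [ 490.29607905 -279.48347347  329.89410897] [-6.48906888e-01  3.11219991e-01  3.70536001e-02  1.29676896e+00
  5.48886850e-05 -6.49862653e-01] [320 190]
[[349.73010594 219.08993755]
 [345.15045922 240.32538526]]
```

View pics/ab.png

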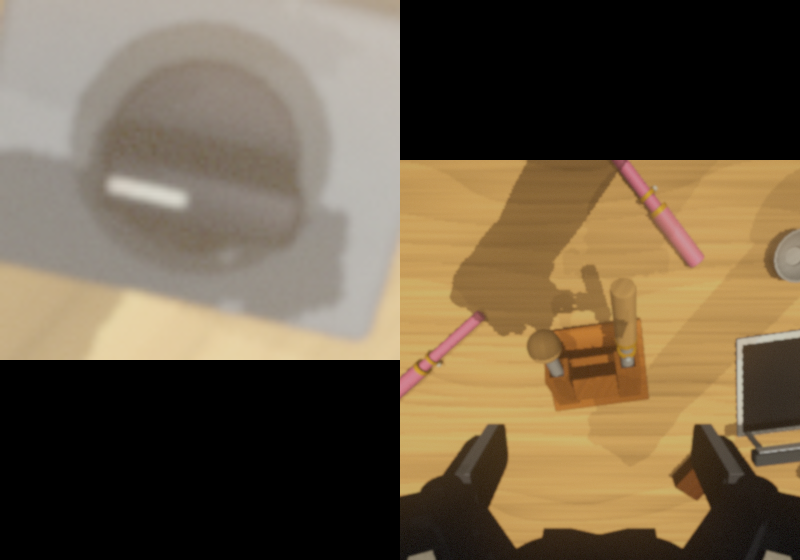

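The left half shows the knob's white mark parallel to the box edge again, so the switch has sprung back. On the right, in full-image pixels, the pale round handle with a brass ring is at (345,150) and (347,190). The ball tool is at (265,187). The pink sticks with brass rings, near (375,45) and (145,200), are the look-alikes. I'll confirm with an enlarged crop.

```bash
python3 - <<'E'
import cv2,numpy as np
im=cv2.imread("pics/w2.png")[110:260,245:385]
im=(255*(im/255.)**0.7).astype(np.uint8)
cv2.imwrite("pics/w2c.png",cv2.resize(im,None,fx=4,fy=4,interpolation=cv2.INTER_CUBIC))
E
```

```text
(no output)
```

View pics/w2c.png

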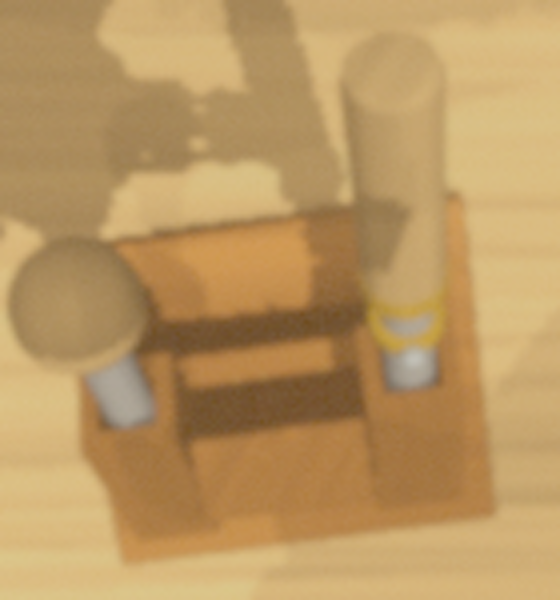

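This confirms it: the pale wooden handle with a gold ring and steel shank is in the y+45 socket. In crop pixels the ring is at (406,318) and the handle end at (393,75). The pusher's ball is at (78,303).

```bash
cat > fit.py <<'E'
from h import *
import json
m=json.load(open("w2.json"))
C=lambda u,v:(245+u/4,110+v/4)
a=np.array([-1,0,1])/2**.5
pts=np.array([[45,45,35]+105*a,[45,45,35]+215*a,[45,-45,35]+140*a]); obs=np.array([C(406,318),C(393,77),C(78,303)])
def T(q,p): return R.from_euler("z",q[2]).apply(p)+[q[0],q[1],0]
f=lambda q:(P(m,T(q,pts))-obs).ravel()
r=least_squares(f,[573,-286,0]); 
if __name__=="__main__":
    print(r.x,r.fun.round(2))
    c=[ray(m,C(*u),10) for u in ((125,562),(495,513),(462,192))]
    print(np.round(c,1),[np.arctan2(*(c[i]-c[j])[:2]) for i,j in ((1,0),(1,2))])
    g=T(r.x,np.array([[45,45,35]+168*a])); print("grip",g, P(imaging.camera_model("top"),T(r.x,pts)).round(0).tolist(),P(imaging.camera_model("side"),T(r.x,pts)).round(0).tolist())
    fr=c[1]-c[0]; print("foot width",np.linalg.norm(fr),"far yaw",np.arctan2(fr[1],fr[0])-np.pi/2, "far corners local",[R.from_euler("z",-r.x[2]).apply(k-[r.x[0],r.x[1],0]).round(1) for k in c])
E
python3 fit.py
```

```text
[ 5.51732742e+02 -2.87363713e+02  1.49060883e-01] [ 0.41 -0.46  0.09  0.35 -0.49  0.  ]
[[ 647.9 -348.3   10. ]
 [ 626.4 -201.7   10. ]
 [ 498.8 -219.9   10. ]] [np.float64(-0.14530779119895282), np.float64(1.4291417955715173)]
grip [[ 472.07417829 -253.82181908  153.79393924]] [[379.0, 204.0], [389.0, 230.0], [415.0, 208.0]] [[394.0, 228.0], [378.0, 215.0], [428.0, 240.0]]
foot width 148.14758162089575 far yaw 0.14530779119895287 far corners local [array([ 86. , -74.5,  10. ]), array([86.6, 73.6, 10. ]), array([-42.4,  74.6,  10. ])]
```

```bash
cat >> h.py <<'E'
def tool(yaw,b): # tool pointing down, tilted forward by b, camera on the robot side
    return (R.from_euler("z",yaw)*R.from_euler("y",-b)*R.from_euler("xyz",[np.pi,0,np.pi]))
def tcp(g,rot,d=19): return np.array(g)+rot.apply([0,0,d])
E
python3 - <<'E'
from fit import *
w=json.load(open("w1.json"))
c=[ray(w,u,10) for u in ((188,201),(102,261),(271,303))]
dx,dy=c[2]-c[0],c[1]-c[0]
print("plate",np.linalg.norm(dx),np.linalg.norm(dy),np.arctan2(dx[1],dx[0]),np.arctan2(dy[1],dy[0])+np.pi/2,"mid",(c[1]+c[2])/2)
pad=(c[1]+c[2])/2
print("mid in top",P(imaging.camera_model("top"),pad))
yaw=r.x[2]
for b in (0,20,30,45):
    b_=np.radians(b); o=[]
    for s,ex in ((172,0),(172,60),(172,130)):
        g=T(r.x,np.array([[45,45,35]+(s+ex)*a]))[0]; t=tool(yaw,b_)
        q=solve_ik(tcp(g,t),t.as_euler("xyz")); o.append(None if q is None else np.round(q,2).tolist())
    g=pad+[0,0,200]-[67,0,0]; t=tool(0,b_+np.pi/4); q=solve_ik(tcp(g,t),t.as_euler("xyz")); o.append(None if q is None else np.round(q,2).tolist())
    print(b,*o,sep="\n  ")
E
```

```text
plate 162.89589050199393 137.873509345394 0.12813249016076086 0.1499853566889091 mid [603.81714065  10.01041858  10.        ]
mid in top [[288.3097797  177.71039412]]
0
  [-0.63, 0.38, -0.37, 0.82, 0.0, -0.78]
  [-0.7, 0.28, -0.4, 0.89, 0.0, -0.84]
  [-0.78, 0.17, -0.41, 0.99, 0.0, -0.92]
  [-0.19, -0.0, -1.09, -0.3, 0.13, -0.14]
20
  [-0.79, 0.24, -0.64, 0.48, 0.28, -0.9]
  [-0.87, 0.13, -0.64, 0.6, 0.29, -0.99]
  [-0.97, 0.03, -0.62, 0.77, 0.31, -1.1]
  None
30
  [-0.87, 0.21, -0.76, 0.3, 0.44, -0.95]
  [-0.96, 0.1, -0.75, 0.47, 0.46, -1.05]
  [-1.08, -0.01, -0.71, 0.67, 0.49, -1.18]
  None
45
  [-1.0, 0.23, -0.93, 0.02, 0.7, -1.0]
  [-1.11, 0.11, -0.9, 0.26, 0.74, -1.14]
  [-1.24, 0.0, -0.84, 0.55, 0.77, -1.32]
  None<sys>:0: UserWarning: Gimbal lock detected. Setting third angle to zero since it is not possible to uniquely determine all angles.
```

```bash
python3 - <<'E'
from fit import *
def st(l):
    s=bot.get_state(); print(l,round(s["t"],2),s["tcp_pos"].round(1),"F",s["contact_force"].round(1),"T",s["wrist_torque"].round(3),round(s["gripper_force"],1),round(s["opening"],3))
yaw=r.x[2]; t=tool(yaw,0); e=t.as_euler("xyz")
G=lambda s:tcp(T(r.x,np.array([[45,45,35]+s*a]))[0],t)
g=G(162)
bot.move_ptp(g+[0,0,110],e)
hit=bot.movel(g,max_speed=120,threshold=15); st(("down",hit))
if not hit:
    bot.grip(0,90); st("grip")
    imaging_ok=bot.get_state()["opening"]>.2
    if imaging_ok:
        bot.movel(G(167),max_speed=40); st("draw5")
        print(bot.movel(G(182),max_speed=60,threshold=30)); st("draw20")
E
```

```text
('down', False) 12.32 [ 476.9 -253.7  131.4] F [0.4 0.4 0.2] T [-0.002 -0.068  0.005] 0.0 1.001
grip 12.93 [ 476.3 -253.5  130.9] F [-0.9 -0.8  2.3] T [-0.031  0.307  0.167] 87.9 0.253
draw5 13.2 [ 472.7 -253.5  134.1] F [0.2 0.9 0.9] T [ 0.137 -0.206  0.064] 88.0 0.252
False
draw20 13.6 [ 461.7 -255.5  145. ] F [ 0.1  0.3 -1.3] T [-0.02  -0.009  0.007] 88.4 0.252
```

```bash
python3 - <<'E'
from fit import *
def st(l):
    s=bot.get_state(); print(l,round(s["t"],2),s["tcp_pos"].round(1),"F",s["contact_force"].round(1),"T",s["wrist_torque"].round(3),round(s["gripper_force"],1),round(s["opening"],3))
yaw=r.x[2]; t=tool(yaw,0)
G=lambda s:tcp(T(r.x,np.array([[45,45,35]+s*a]))[0],t)
print(bot.movel(G(282),max_speed=90,threshold=30)); st("drawn")
p=bot.get_state()["tcp_pos"]; bot.movel(p+[0,0,60],max_speed=150); st("up")
side=imaging.capture("side"); top=imaging.capture("top")
A=cv2.resize(top[130:225,250:340],None,fx=4,fy=4,interpolation=cv2.INTER_CUBIC)
B=cv2.resize(side[130:300,320:480],None,fx=2.7,fy=2.7,interpolation=cv2.INTER_CUBIC)
o=np.zeros((480,800,3),np.uint8); o[:A.shape[0],:A.shape[1]]=A; o[:B.shape[0],365:365+B.shape[1]]=B; cv2.imwrite("pics/c1.png",o)
E
```

```text
False
drawn 14.86 [ 392.4 -265.6  215. ] F [ 0.4  0.5 -3.4] T [ 0.025  0.063 -0.001] 88.6 0.258
up 15.41 [ 392.4 -265.4  274.3] F [-0.4  0.3 -2.5] T [-0.055  0.021 -0.009] 88.6 0.25
```

View pics/c1.png

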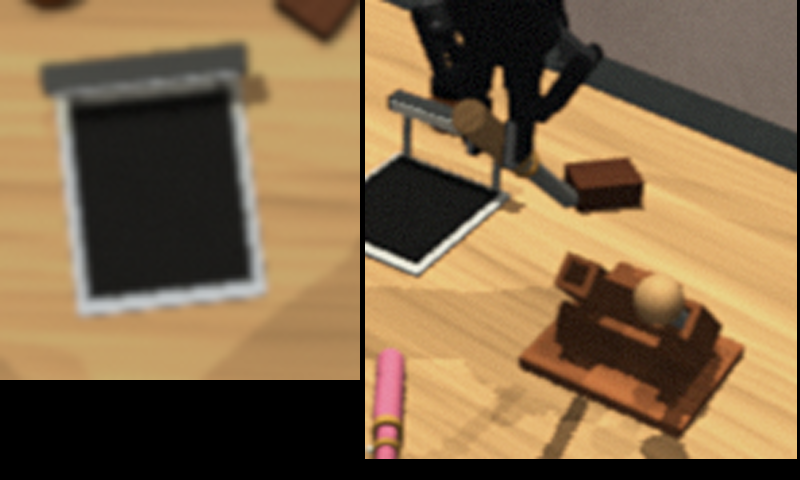

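The left crop (top view) shows the pad's near corners at (80,315) and (266,292), and the lamp bar's near top edge from (45,95) to (247,73). The right crop (side view) shows the ring stick held and fully out, with its socket empty. The pusher is still in the rack.

```bash
python3 - <<'E'
from fit import *
def st(l):
    s=bot.get_state(); print(l,round(s["t"],2),s["tcp_pos"].round(1),s["orientation"].round(3),"F",s["contact_force"].round(1),"T",s["wrist_torque"].round(3),round(s["gripper_force"],1),round(s["opening"],3))
mt=imaging.camera_model("top"); w=json.load(open("w1.json"))
A=np.array([[-85,70,8],[-85,-70,8],[67,75,80],[67,-75,80]]); oA=np.array([[270,208.75],[316.5,203],[261.2,153.7],[311.7,148.2]])
B=np.array([[-85,70,8],[-85,-70,8]]); oB=np.array([[188,201],[102,261]])
k=least_squares(lambda q:np.r_[(P(mt,T(q,A))-oA).ravel(),(P(w,T(q,B))-oB).ravel()],[600,5,.14])
print("pad",k.x,k.fun.round(1))
px,py,psi=k.x
ring=np.array([px,py,210]); ok=False
for y in (0,psi,-.2):
    t=tool(y,np.pi/4); g=ring-57*R.from_euler("z",y).apply([1,0,0]); q=solve_ik(tcp(g,t),t.as_euler("xyz")); print(y,None if q is None else np.round(q,2))
y=0.; t=tool(y,np.pi/4); e=t.as_euler("xyz"); g=tcp(ring-[57,0,0],t)
bot.move_ptp(g+[-40,0,60],e); st("via")
bot.movel(g,max_speed=80); bot.dwell(.3); st("final")
m=imaging.camera_model("wrist"); im=imaging.capture("wrist"); s=imaging.capture("side"); tp=imaging.capture("top")
ms=imaging.camera_model("side")
ax=np.array([ring+[x,0,0] for x in (105,0,-110)]); print("side pred",P(ms,ax).round(1).tolist(),"top pred",P(mt,ax).round(1).tolist(),"wrist",P(m,ax).round(0).tolist())
cv2.imwrite("pics/s2.png",s); cv2.imwrite("pics/t2.png",tp); cv2.imwrite("pics/w3.png",im)
c=P(ms,ring[None])[0].astype(int); c2=P(mt,ring[None])[0].astype(int); print(c,c2)
a1=cv2.resize(s[c[1]-65:c[1]+65,c[0]-65:c[0]+65],(400,400),interpolation=cv2.INTER_CUBIC)
a2=cv2.resize(tp[c2[1]-65:c2[1]+65,c2[0]-65:c2[0]+65],(400,400),interpolation=cv2.INTER_CUBIC)
cv2.imwrite("pics/c2.png",np.hstack([a1,a2]))
E
```

```text
pad [6.06444530e+02 8.65641527e+00 1.39980528e-01] [-1.7 -1.2 -1.1 -0.7 -2.  -1.9 -0.2 -2.  -0.7 -0.1 -2.2 -0.4]
0 [-0.19  0.02 -1.07 -0.3   0.13 -0.13]
0.13998052779832854 [-0.29  0.03 -1.05 -0.25  0.3  -0.31]
-0.2 [-0.04  0.04 -1.05 -0.3  -0.11  0.11]
via 16.66 [523.1   8.1 256.6] [-3.141  0.785  3.142] F [ 0.2  1.  -1.7] T [0.026 0.997 0.023] 88.5 0.249
final 18.01 [563.    8.6 197. ] [-3.141  0.786 -3.141] F [ 0.6 -0.1 -1.6] T [-0.     1.097  0.019] 88.5 0.254
side pred [[364.7, 124.5], [337.3, 136.8], [305.3, 151.2]] top pred [[287.4, 121.3], [285.9, 160.7], [284.4, 203.3]] wrist [[320.0, 324.0], [320.0, 306.0], [320.0, 250.0]]
[337 136] [285 160]
```

View pics/c2.png

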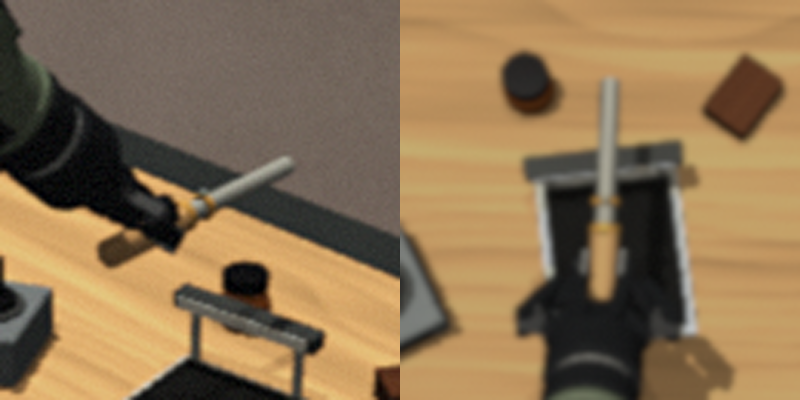

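The stick is held level. The ring is at crop (202,203) in the side view and (605,202) in the top view, within about 1 px of prediction. The tip also matches, so tilt error is about 1° at most. I'll check the pad centre with each camera separately before handing in.

```bash
python3 - <<'E'
from fit import *
mt=imaging.camera_model("top"); w=json.load(open("w1.json"))
A=np.array([[-85,70,8],[-85,-70,8],[67,75,80],[67,-75,80]]); oA=np.array([[270,208.75],[316.5,203],[261.2,153.7],[311.7,148.2]])
for d in ([0,0],[.7,0]):
    k=least_squares(lambda q:(P(mt,T(q,A))+d-oA).ravel(),[600,5,.14]); print("top",d,k.x.round(3),k.fun.round(1))
c=[ray(w,u,10) for u in ((188,201),(102,261))]; n=(c[0]+c[1])/2
print("w1",n+85*np.array([np.cos(.14),np.sin(.14),0]))
s=cv2.imread("pics/s2.png"); S=cv2.resize(s[120:270,250:450],(800,600),interpolation=cv2.INTER_CUBIC); cv2.imwrite("pics/c3.png",S)
ms=imaging.camera_model("side")
for x,y in ((600,5),(606,9)): print((P(ms,T([x,y,.14],np.array([[-85,70,8],[-85,-70,8],[85,-70,8],[85,70,8]])))-[250,120])*4)
E
```

```text
top [0, 0] [6.02319e+02 4.88800e+00 1.48000e-01] [-0.3  0.4  0.3  0.5 -0.9 -0.2  0.9 -0.7]
top [0.7, 0] [6.02261e+02 6.91700e+00 1.48000e-01] [-0.3  0.4  0.3  0.5 -0.9 -0.2  0.8 -0.7]
w1 [607.20524435  11.46398846  10.        ]
[[178.98952933 366.54173609]
 [353.27496771 442.54151355]
 [495.55484756 323.77129698]
 [328.72765128 259.90882829]]
[[181.53981562 360.51957383]
 [355.11647782 435.80834794]
 [496.60100437 318.15309109]
 [330.43130451 254.83681286]]
```

View pics/c3.png

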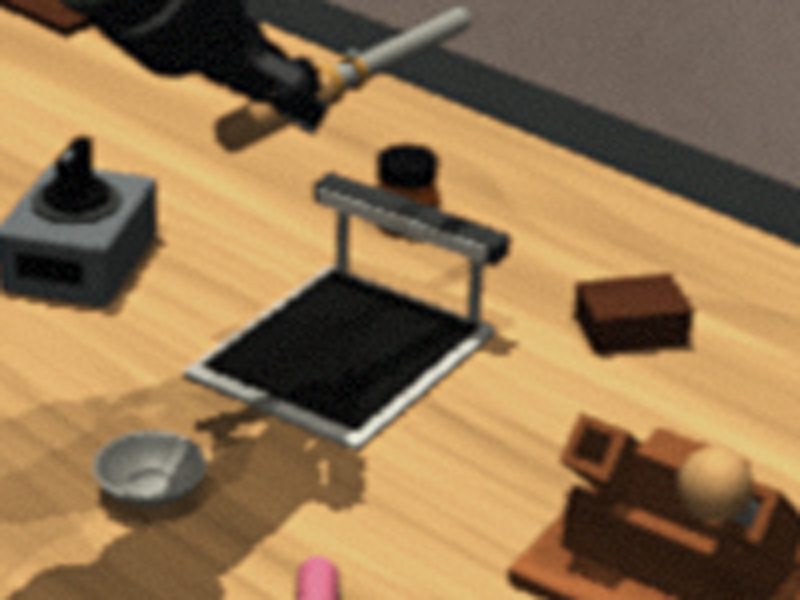

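In the side view the plate corners are at (190,372), (355,445) and (493,330), which put the pad centre at about (603,6). The lamp switch, dish, jar, block and pusher are all in place. I'll shift the ring 3–4 mm to suit and hand in.

```bash
python3 - <<'E'
from h import *
p=bot.get_state()["tcp_pos"]; bot.movel(p+[-3.5,-2.5,1],max_speed=20); bot.dwell(.8)
s=bot.get_state(); print(s["t"],s["tcp_pos"],s["orientation"],s["contact_force"],s["gripper_force"],abs(s["joint_velocities"]).max())
print(bot.sign_off())
E
```

```text
19.3333 [559.38944064   6.15523101 197.77217049] [-3.14157865  0.78536731 -3.14158324] [ 0.49347074 -0.17707586 -3.00735111] 88.45815539360046 0.0024787697823898127
the job is handed in; nothing more can be done
None
```

I handed the job in at 19.3 s: the switch was turned to its stop and sprang back, and the arm is holding the ring stick level with its ring about 20 cm above the pad's middle. The other tool, dish, jar and block were not moved.

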